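Clear and pump up a ratchet whetstone holder

ROBOT

A 6-joint arm with a two-finger parallel gripper is mounted at the origin on a cart in front of the work surface, level with it; the furniture and walls round the work are solid. World frame = base frame: x ahead of the robot, y to its left, z up, the work surface at z = 0. Lengths are in mm, angles in rad, forces in N, time in s.
With the tool pointing down it reaches from about 350 to 975 mm from the base axis. Payload 7.1 kg.
Tool frame: the origin (TCP) lies between the finger pads; the fingertips stand 19 mm ahead of it and the grasp point (between the pads) is the TCP (ctrl.finger_overhang is the distance from the TCP to the fingertips, in mm); z points along the fingers, y is the line along which they close (so a half turn about z gives the same grasp; the last joint's range is limited). The gripper opens to 88 mm and grips with 3 to 60 N. Pads are 20 mm wide; open, the fingers measure 115 mm over their backs; the gripper's body (75 mm by 178 mm) begins 61 mm behind the grasp point.
Start: joints at [1.216, 0.423, 1.63, -0, 1.089, -0.019], TCP at [205.921, 590.086, 241.675] pointing down, gripper open.
Joint ranges: [-3, 3], [-0.9, 2.11], [0.09, 2.58], [-1.31, 4.45], [0.11, 2.69], [-2.54, 2.54]. Speed limits (rad/s): [2.39, 2.39, 3.01, 3.14, 3.14, 3.14].

INTERFACE

Orientations are given as a rotation vector (axis times angle).
In Python, from workcell import ctrl gives the robot as it stands. The module is installed in compiled form; this text tells all that it offers.
- The arm moves only by the tool arm_command, never from a script. Its argument "rows" is one flat list of numbers, 7 for each row, row after row: the turn, a rotation vector about the tool's x, y, z scaled (see below), then the shift along the tool's x, y, z scaled (see below), then the opening, from -1 (shut) to 1 (fully open). A call has 1 to 5 rows; each row is the pose to reach, as a shift and turn from the pose commanded when the call began, along the tool's axes at that moment, turning the shorter way round; what a row does not reach only later rows make up. The controller multiplies each number of a shift by 80 mm and each number of a turn by 180 degrees. A row lasts 1/10 s, in which the tool goes at most 50 mm and 8.59 degrees, less where a joint would pass 70% of its speed; a pose out of reach is approached as far as the arm can. A call with a number of a shift or a turn outside -1 to 1 is refused whole. A call with a gripper value outside its range is refused whole. The fingers move at their own pace and stop on an object; the grip force is fixed at half the most. Time passes only in rows, so rows that repeat a pose let the fingers close. It gives the time, the measured TCP pose, the force, the opening and the grip force at its end, in the units of the state.
- ctrl.get_obs(): the state, without advancing time (a new reading comes with each control period).
- ctrl.get_image(name): name is "side" or "top"; returns (picture, depth): 400x640x3 uint8, red, green, blue; 400x640 float32, mm along the optical axis (not along the pixel's ray), 0 where there is no reading.
- ctrl.camera_params(name): a dict with "camera_matrix" (3x3 intrinsics, pixels), "world_to_cam" (4x4, takes a point from world to camera coordinates). Camera axes: x right, y down, z forward; pixel columns grow to the right and rows downward; lengths in mm; the calibration is good to about 2 mm. A picture is of the moment at which its call begins. camera_params takes no time and is no camera call.
- ctrl.close_job(): hands the job in; it is judged then, once.
The state is a dict: "t": time; "qpos": joint angles; "qvel": joint speeds; "joint_torque": joint torques, N m; "ee_pos": TCP position; "orientation": TCP orientation; "ft_force": force on the tool from outside, world axes, zero at the start; "moment": the same for the moment, N m; "width": finger opening in mm; "grasp_force": force on a finger pad.
Only numpy, scipy, OpenCV 4.12 (cv2) and the standard library are available. Lean on these libraries where they do the work, as an engineer would, in place of code of your own. Each camera call takes 0.05 s, during which the arm holds its last target. There are 200 camera calls.

TASK

With the scraper block, wipe the three nut shells off the white bed of the whetstone holder onto the worktop, then put the scraper down on the worktop beside the holder. Then pump the holder's two squeeze grips, squeezing them together and letting them spring apart again and again, until the jaw has closed on the whetstone, and finish still holding the grips squeezed, so that the jaw presses the stone with about 12 newtons; the stone is brittle and must never feel more than 35. Touch the shells only with the scraper, do not push the jaw by hand, and leave the other things on the worktop alone.

Things in the scene. Friction and masses are not known exactly. Their poses are not given: they have to be found in the camera images.
- holder: Whetstone holder fixed to the worktop: a white bed 120 mm (its x) by 300 mm (its y), 12 mm thick; origin at the centre of its underside, z up. Along its y: steel end stop at -150 to -134 mm (top 40 mm above the worktop), whetstone, open gap with the shells, moving jaw, grey housing at 56 to 118 mm (top 52 mm), squeeze grips at 130 mm, and the jaw's bar out to 182 mm.
- bed_mid (a point): Centre of the bed's top face, 12 mm above the worktop. The bed's long edges lie 60 mm to either side of it along holder x (-x is the robot's side); the gap is open over both edges, so shells can be wiped off either way.
- jaw_face (a point): Middle of the moving jaw's flat rubber face, which looks at the stone (holder -y), 17 mm above the bed. The steel jaw is 100 mm wide along holder x, its top 32 mm above the bed, 26 mm deep behind this face. The pad is springy, 4 N per mm, 8 mm at most. Between it and the stone are 64 to 86 mm at first.
- jaw (a joint): How far the ratchet jaw has moved towards the stone (holder -y), m (0 = fully back; start 0 to 0.018). The ratchet moves it forward only; it has about 4 N of friction and stays where it is between strokes.
- grips_mid (a point): Midway between the two upright squeeze grips, 80 mm above the worktop: black paddles 22 mm wide (holder y), 12 mm thick, 32 to 102 mm above the worktop, at -x and +x of this point; 64 mm over their outer faces when apart, 38 mm when fully home. Pinch both together along holder x, from above. The pair floats up to 8 mm along x to centre itself between the fingers.
- grip_near (a joint): How far the grip on the robot's side is squeezed in, 0 (apart) to 0.013 m (fully home). Both grips move equally; the jaw moves 2 mm per 1 mm, about 24 mm a full stroke. Springs part the grips when the fingers open (open to 66 mm or more for a full release; teeth click every 8 mm). If the grips get home before the jaw presses the stone, release and squeeze again.
- grip_far: The squeeze grip on the far side (holder +x). A force F of each finger on its grip moves the free jaw from about 9 N on, and presses the stone with about F - 8 N as long as the grips are not fully home: 20 N of grip gives about 12 N on the stone.
- whetstone_center (a point): Centre of the whetstone, a loose two-layer block 110 mm (holder x) by 50 mm (holder y) by 30 mm high, 0.4 kg, lying on the bed against the end stop. Its top is 42 mm above the worktop.
- scraper_center (a point): Centre of the scraper block, standing upright on the worktop left of the holder: foot 26 mm (its x) by 46 mm (its y), 12 mm high; on it a wooden handle 18 mm thick (its x), 44 mm wide (its y), up to 70 mm; this point is 35 mm above the underside. Grip the handle across its 18 mm. Lay its y along the holder's y and wipe along the holder's x. 0.1 kg.
- shell_0_center (a point): Centre of a loose half nut shell: a dark wooden dome, 21 mm across, 9 mm high, this point 4.5 mm above its flat underside. Lies on the bed in the gap, within 9 mm of the line holder y = -40 mm, at holder x = -40 to -30 mm.
- shell_1_center (a point): As shell_0, at holder x = -13 to -3 mm.
- shell_2_center (a point): As shell_0, at holder x = 14 to 24 mm.
- onion: Bystander: a red onion at the back, 66 mm across, 70 mm high.
- lemon: Bystander: a lemon, 73 mm long.
- tomato: Bystander: a tomato, 70 mm.
- mug: Bystander: the green mug standing nearer the robot, 96 mm high.
- garlic: Bystander: a garlic bulb near the scraper, 46 mm.
- whetstone: The whetstone; origin at the centre of its underside.
- scraper: The scraper block; origin at the centre of its underside, z up, axes as its own x and y above.
Mind the look-alikes: they are no part of the job. Several things look just like the scraper: the one meant starts farthest to the robot's right.

How it is judged (in metres and radians):
On the way, in this order (a step that is already met when the one before it is completed fails the run):
1. all three shells are wiped off the bed, onto the worktop (height (world z) of shell_0_center between -0.02 and 0.0145 m and height (world z) of shell_1_center between -0.02 and 0.0145 m and height (world z) of shell_2_center between -0.02 and 0.0145 m), for 0.2 s.
2. the scraper is put down on the worktop and let go (height (world z) of scraper_center between 0 and 0.041 m and contact force between the fingers and scraper below 0.1 N), for 0.2 s.
3. the jaw has been pumped up to the stone and presses it (contact force between jaw and whetstone above 3 N), for 0.2 s.
At the end, for the whole second after the job is handed in: Fingers still squeeze the grips (0.5 mm in or more, over 2 N); the jaw thereby presses the whetstone with 4 to 25 N, the robot not touching it; the stone lies on the bed at the end stop; the three shells lie on the worktop, off the bed; the scraper is let go on the worktop, off the bed (all of step 1 and all of step 2 and contact force between jaw and whetstone between 4 and 25 N and contact force between the fingers and grip_far above 2 N and value of joint grip_near above 0.0005 m and contact force between each of the arm, the fingers and whetstone below 0.5 N and y of whetstone in the frame of holder below -0.1 m and height (world z) of whetstone_center below 0.032 m); the arm keeps its last pose, push and grip.
It fails at once if the stone is squeezed with more than 35 N (contact force between jaw and whetstone above 35 N).
It fails at once if a shell is touched with the hand (contact force between any of the fingers, the arm and shell_0 above 1 N or contact force between any of the fingers, the arm and shell_1 above 1 N or contact force between any of the fingers, the arm and shell_2 above 1 N).
It fails at once if the jaw is pushed by hand (contact force between any of the fingers, the arm and jaw above 3 N).
It fails at once if a shell falls off the worktop (height (world z) of any of shell_0_center, shell_1_center, shell_2_center below -0.05 m).
It fails at once if a bystander is moved by more than 4 cm (distance of any of onion, lemon, tomato, mug, garlic from where it was at the start of the episode above 0.04 m).
It also fails if it takes over 64 s, if anything falls off the work surface, if the arm or the gripper's body presses on something with over 40 N, if the wrist force passes 120 N, or if a joint passes its speed limit or range.

## Working session

There is one attempt and no reset: what is moved stays moved. The work goes in short steps, Python scripts to look and compute and a tool call to move; the robot and the scene stay as the last step left them, time stands still between calls to the robot, and variables do not carry over. Pictures are saved under pics/ and viewed, at most 13 in all, crops included, and the job is handed in when it is done.

Besides the shell and the picture viewer there is one more tool, called as name(argument=value, ...) on one line, values as JSON. arm_command: Moves the arm, as the interface text tells. Shifts and turns lie within -1 to 1; 1 stands for 80 mm of shift or 180 degrees of turn. Its arguments: {"type":"object","properties":{"rows":{"type":"array","items":{"type":"number"}}},"required":["rows"]}

```bash
mkdir -p pics; cat > h.py <<'E'
import numpy as np, cv2
from workcell import ctrl
def grab(n,f):
    im,d=ctrl.get_image(n); cv2.imwrite('pics/'+f+'.png',im[:,:,::-1]); np.savez('pics/'+f+'.npz',im=im,d=d); return im,d
def pts(n,d):
    p=ctrl.camera_params(n);K=p["camera_matrix"];T=np.linalg.inv(p["world_to_cam"])
    v,u=np.mgrid[:400,:640]
    c=np.stack([(u-K[0,2])/K[0,0]*d,(v-K[1,2])/K[1,1]*d,d,np.ones_like(d)],-1)
    P=(c@T.T)[...,:3]; P[d==0]=np.nan; return P
E
python3 - <<'E'
from h import *
grab('top','t0');grab('side','s0')
print(ctrl.get_obs())
E
```

```text
{'t': 0.1, 'qpos': array([ 1.21599754e+00,  4.23774383e-01,  1.63058679e+00, -1.42390330e-05,
        1.08862065e+00, -1.90434790e-02]), 'qvel': array([ 0.00107086,  0.00089327, -0.00182312, -0.00079246,  0.0002064 ,
       -0.00208293]), 'joint_torque': array([-3.11891354e-04, -5.45609164e+01, -2.74325019e+01,  6.45169965e-02,
        1.87739090e-02, -1.12275049e-05]), 'ee_pos': array([205.76754814, 589.65729775, 240.98372347]), 'orientation': array([-5.24877967e-01, -3.09718562e+00,  2.14761276e-03]), 'ft_force': array([-0.3046936 ,  0.44505066, -0.1832302 ]), 'moment': array([0.03941385, 0.02476681, 0.00632045]), 'grasp_force': 0.0, 'width': 87.64296651729188}
```

View pics/t0.png

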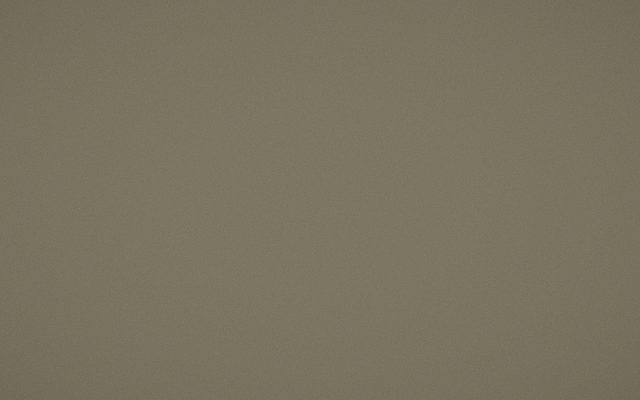

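View pics/s0.png

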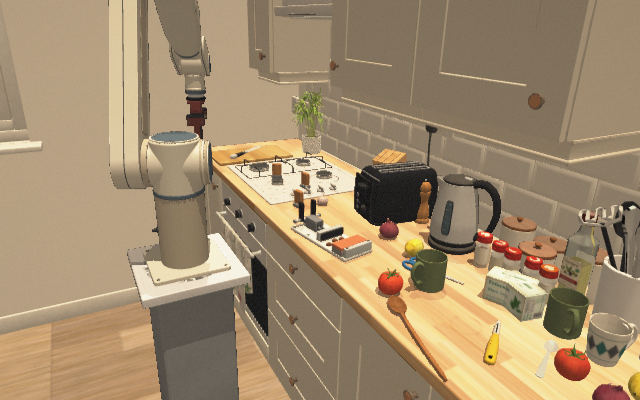

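The top view shows only a uniform grey-brown surface, so it is probably blocked. The side view shows the holder at about (330,238) and three scraper-like blocks at about (277,172), (305,180) and (298,198).

```bash
python3 - <<'E'
from h import *
np.set_printoptions(suppress=True,precision=1,linewidth=150)
for n,f in(('top','t0'),('side','s0')):
    p=ctrl.camera_params(n);print(n,p['camera_matrix'][0],np.linalg.inv(p['world_to_cam']))
    z=np.load(f'pics/{f}.npz');d=z['d'];print(d.min(),d.max(),np.median(d))
P=pts('side',d)
for u,v in [(298,198),(305,180),(277,172),(323,201),(297,232),(352,242),(310,220),(330,232)]: print(u,v,P[v,u])
im=z['im'][160:270,240:400]
cv2.imwrite('pics/c0.png',cv2.resize(im[:,:,::-1],(800,550),interpolation=cv2.INTER_CUBIC))
E
```

```text
top [506.    0.  317.6] [[  -0.3   -0.7    0.6 -738.7]
 [  -1.     0.2   -0.2  400.2]
 [  -0.    -0.6   -0.8 1711.2]
 [   0.     0.     0.     1. ]]
0.0 232.67624 155.38847
side [455.4   0.  325.5] [[    0.9    -0.2     0.5  -232.3]
 [   -0.5    -0.3     0.8 -1275.7]
 [    0.     -0.9    -0.4   685.2]
 [    0.      0.      0.      1. ]]
0.0 2940.003 1467.6367
298 198 [496.  247.8  40. ]
305 180 [617.9 432.   41.6]
277 172 [563.2 617.9  31.7]
323 201 [590.2 212.9  24.1]
297 232 [388.3  29.4   6. ]
352 242 [ 479.4 -184.4   43.2]
310 220 [434.6  21.6  46.1]
330 232 [455.6 -84.3  40.6]
```

View pics/c0.png

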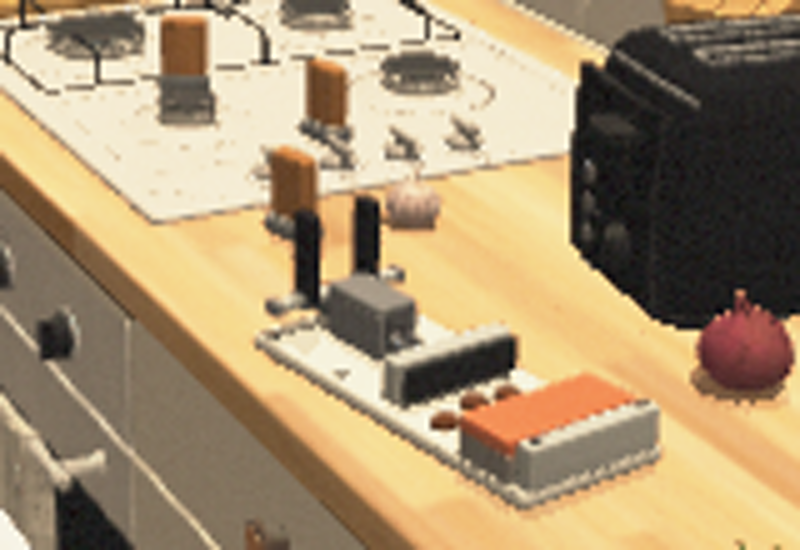

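The crop (5x, offset 240,160) shows the holder with its bed corners at about (258,338), (522,495) and (660,452). The three shells are at (443,420), (474,402) and (508,392). The grip tops are at (307,212) and (367,197), and the nearest scraper's handle is at (293,180) with garlic beside it at (413,203).

```bash
cat >> h.py <<'E'
def ray(n,u,v,z):
    p=ctrl.camera_params(n);K=p["camera_matrix"];T=np.linalg.inv(p["world_to_cam"])
    r=T[:3,:3]@np.array([(u-K[0,2])/K[0,0],(v-K[1,2])/K[1,1],1.]);c=T[:3,3]
    return (c+r*(z-c[2])/r[2])[:2]
E
python3 - <<'E'
from h import *
from scipy.optimize import least_squares
np.set_printoptions(suppress=True,precision=1,linewidth=150)
R=lambda cu,cv,z: ray('side',240+(cu+.5)/5-.5,160+(cv+.5)/5-.5,z)
obs=[(258,338,12,-60,150),(522,495,12,-60,-150),(660,452,12,60,-150),(307,212,102,-26,130),(367,197,102,26,130),(463,412,42,-55,-84),(632,403,42,55,-134)]
W=np.array([R(a,b,z) for a,b,z,_,_ in obs]);H=np.array([(x,y) for *_,x,y in obs],float)
def f(p):
    c,s=np.cos(p[2]),np.sin(p[2]);return (H@np.array([[c,s],[-s,c]])+p[:2]-W).ravel()
r=least_squares(f,[450,-50,0],loss='soft_l1',f_scale=4);print(r.x,np.degrees(r.x[2]));print(r.fun.reshape(-1,2));print(W)
z=np.load('pics/s0.npz');im=z['im'];P=pts('side',z['d'])
hsv=cv2.cvtColor(im,cv2.COLOR_RGB2HSV)
m=(P[...,2]>38)&(P[...,2]<47)&(hsv[...,1]>150)&(hsv[...,0]<13)&(P[...,0]<600)&(abs(P[...,1]+130)<80)
q=P[m];print('stone',len(q),q.mean(0));rc=cv2.minAreaRect(q[:,:2].astype(np.float32));print(rc)
for u,v in((443,420),(474,402),(508,392)):
    w=R(u,v,18);c,s=np.cos(r.x[2]),np.sin(r.x[2]);print('shell',w,np.array([[c,s],[-s,c]])@(w-r.x[:2]))
# scraper handle
reg=np.zeros((400,640),bool);reg[186:210,290:306]=1
m=reg&(P[...,2]>14)&(P[...,2]<78)&(P[...,1]>190)&(P[...,1]<300)&(P[...,0]<560)
q=P[m]
for a in range(15,75,6):
    k=q[(q[:,2]>=a)&(q[:,2]<a+6)]
    if len(k):print(a,len(k),k[:,:2].min(0),k[:,:2].max(0),k[:,:2].mean(0))
k=P[186:206,291:305]
print(k[::3,::2].round(0).tolist())
E
```

```text
[462.6 -65.    0.1] 8.0656519754161
[[ 0.8 12.4]
 [-6.7 -3.4]
 [ 2.5  2.9]
 [-0.1 -1.5]
 [-0.1 -2.6]
 [-4.  -0.9]
 [ 7.6  1. ]]
[[ 381.4   62.7]
 [ 430.9 -218.5]
 [ 540.5 -208. ]
 [ 418.7   61.6]
 [ 470.2   69.9]
 [ 424.  -155. ]
 [ 528.2 -190.9]]
stone 229 [ 473.1 -174.4   42.1]
((476.89422607421875, -170.86370849609375), (111.06683349609375, 53.77497863769531), 9.355782508850098)
shell [ 430.9 -117.7] [-38.8 -47.7]
shell [ 462.4 -103.4] [ -5.6 -38. ]
shell [ 490.5 -100.1] [ 22.7 -38.7]
15 10 [485.5 240.6] [495.7 272.1] [491.2 256.9]
21 6 [487.8 248.7] [496.5 271.3] [492.6 262.2]
27 11 [489.7 233.3] [507.8 271.9] [495.5 251.8]
33 13 [486.9 229.7] [505.7 278. ] [495.8 247.5]
39 14 [487.2 228.4] [513.3 274.1] [497.9 247.3]
45 13 [491.  229.5] [513.1 274.5] [496.7 250.2]
51 13 [489.4 226. ] [514.5 271. ] [498.8 245.4]
57 16 [490.  228.6] [509.7 274.1] [497.7 245.2]
63 18 [485.1 234. ] [511.7 275.7] [498.6 251.6]
69 11 [493.2 229.6] [510.8 272.4] [501.5 251.4]
[[[573.0, 482.0, 4.0], [583.0, 483.0, 2.0], [593.0, 482.0, 1.0], [600.0, 476.0, 2.0], [606.0, 468.0, 4.0], [611.0, 458.0, 6.0], 
[... 243 characters left out ...]
92.0, 248.0, 66.0], [498.0, 244.0, 66.0], [500.0, 230.0, 71.0], [512.0, 235.0, 67.0]], [[518.0, 363.0, 10.0], [523.0, 353.0, 13.0], [492.0, 268.0, 46.0], [494.0, 253.0, 51.0], [492.0, 231.0, 59.0], [500.0, 229.0, 59.0], [514.0, 241.0, 52.0]], [[507.0, 339.0, 7.0], [514.0, 334.0, 7.0], [487.0, 256.0, 39.0], [494.0, 253.0, 39.0], [494.0, 235.0, 45.0], [503.0, 235.0, 43.0], [555.0, 322.0, 5.0]], [[496.0, 314.0, 4.0], [508.0, 322.0, -1.0], [492.0, 268.0, 21.0], [495.0, 255.0, 25.0], [495.0, 237.0, 31.0], [504.0, 236.0, 30.0], [545.0, 301.0, 0.0]], [[486.0, 292.0, 0.0], [484.0, 270.0, 9.0], [487.0, 256.0, 13.0], [493.0, 251.0, 14.0], [413.0, 67.0, 94.0], [414.0, 51.0, 99.0], [420.0, 49.0, 99.0]]]
```

```bash
cat >> h.py <<'E'
from scipy.spatial.transform import Rotation as Ro
def go(x,y,z,yaw):
    """scaled turn and shift from measured pose to tool-down pose with tool y axis at world yaw deg"""
    o=ctrl.get_obs();R=Ro.from_rotvec(o['orientation'])
    best=None
    for k in(0,180):
        a=np.radians(yaw+k);Y=[np.cos(a),np.sin(a),0];Z=[0,0,-1.];T=Ro.from_matrix(np.array([np.cross(Y,Z),Y,Z]).T)
        v=(R.inv()*T).as_rotvec()
        if best is None or np.linalg.norm(v)<np.linalg.norm(best):best=v
    d=R.inv().apply(np.array([x,y,z])-o['ee_pos'])
    print('t',round(o['t'],2),'pos',o['ee_pos'].round(1),'w',round(o['width'],1),'turn',(best/np.pi).round(4),'shift mm',d.round(1),'scaled',(d/80).round(3),'F',o['ft_force'].round(1),'gf',round(o['grasp_force'],1))
E
python3 - <<'E'
from h import *
np.set_printoptions(suppress=True,precision=1,linewidth=150)
go(500.5,254,170,10)
z=np.load('pics/s0.npz');P=pts('side',z['d'])
for a in range(-250,450,60):
    m=(abs(P[...,1]-a)<10)&(P[...,2]>-6)&(P[...,2]<8);m2=(abs(P[...,1]-a)<30)&(P[...,2]>20)&(P[...,0]>250)&(P[...,0]<750)
    q=P[m2];print(a,'edge',np.nanmin(P[m][:,0]),'tall', [(b,round(float(q[abs(q[:,0]-b)<15,2].max()))) for b in range(380,750,30) if (abs(q[:,0]-b)<15).any()])
E
```

```text
t 0.1 pos [205.8 589.7 241. ] w 87.6 turn [-0.   0.   0.3] shift mm [-388.9 -219.7   71.3] scaled [-4.9 -2.7  0.9] F [-0.3  0.4 -0.2] gf 0.0
-250 edge 352.59875446841295 tall [(440, 29), (620, 49), (650, 754), (680, 726), (710, 454), (740, 130)]
-190 edge 352.2823772140732 tall [(410, 45), (440, 47), (470, 46), (500, 45), (530, 46), (650, 756), (680, 750), (710, 455)]
-130 edge -151.24862631349026 tall [(410, 34), (440, 45), (470, 43), (500, 45), (530, 46), (620, 42), (650, 758), (680, 646), (710, 454)]
-70 edge -151.1718610284268 tall [(410, 45), (440, 47), (470, 49), (500, 48), (530, 42), (650, 759), (680, 759), (710, 453), (740, 193)]
-10 edge -151.67583064332703 tall [(440, 55), (470, 56), (620, 157), (650, 761), (680, 761), (710, 453), (740, 198)]
50 edge -151.294705928427 tall [(380, 43), (410, 104), (440, 54), (470, 104), (500, 44), (620, 155), (650, 763), (680, 759), (710, 453), (740, 198)]
110 edge -151.65777111443566 tall [(470, 54), (650, 764), (680, 764), (710, 453), (740, 194)]
170 edge 352.44810513200184 tall [(650, 766), (680, 762), (710, 452)]
230 edge 353.532830705337 tall [(500, 73), (590, 43), (620, 563), (650, 768), (680, 760), (710, 454)]
290 edge 353.39241635532085 tall [(500, 69), (620, 551), (650, 769), (710, 453)]
350 edge 350.85096259480304 tall [(530, 33), (590, 32), (650, 35), (680, 758), (710, 33)]
410 edge 352.6192200487203 tall [(590, 26), (620, 73), (680, 760), (710, 775), (740, 768)]
```

```bash
python3 - <<'E'
from h import *
z=np.load('pics/s0.npz');P=pts('side',z['d'])
m=(P[...,2]>90)&(P[...,2]<230)&(P[...,0]>520)&(P[...,0]<720)
for a in range(-240,260,20):
    q=P[m&(abs(P[...,1]-a)<10)]
    if len(q):print(a,len(q),np.percentile(q[:,0],[0,5,50]).round(),q[:,2].max().round())
E
```

```text
-60 150 [678. 685. 707.] 183.0
-40 361 [640. 649. 680.] 195.0
-20 181 [619. 645. 664.] 197.0
0 134 [623. 625. 651.] 200.0
20 90 [625. 629. 655.] 198.0
40 90 [648. 653. 666.] 199.0
60 75 [650. 652. 662.] 199.0
80 68 [655. 659. 665.] 198.0
100 36 [663. 663. 667.] 170.0
120 4 [668. 668. 669.] 145.0
```

arm_command(rows=[0,0,0,-0.97,-0.55,0.18,1,0,0,0,-0.97,-0.55,0.18,1,0,0,0,-0.97,-0.55,0.18,1])

```text
t: 0.4
ee_pos: [266.3, 519.2, 225.8]
orientation: [-0.53, -3.096, 0.006]
ft_force: [0.3, 0.8, 0.5]
width: 87.4
grasp_force: 0.0
```

arm_command(rows=[0,0,0,-0.97,-0.55,0.18,1,0,0,0,-0.97,-0.55,0.18,1,0,0,0,-0.97,-0.55,0.18,1])

```text
t: 0.7
ee_pos: [324.9, 452.9, 211.9]
orientation: [-0.53, -3.096, 0.004]
ft_force: [-0.9, 0.1, -0.3]
width: 87.4
grasp_force: 0.0
```

arm_command(rows=[0,0,0,-0.97,-0.55,0.18,1,0,0,0,-0.97,-0.55,0.18,1,0,0,0,-0.97,-0.55,0.18,1])

```text
t: 1.0
ee_pos: [383.7, 386.6, 197.8]
orientation: [-0.53, -3.096, 0.002]
ft_force: [-1.2, 1.3, 0.0]
width: 87.8
grasp_force: 0.0
```

arm_command(rows=[0,0,0,-0.97,-0.55,0.18,1,0,0,0,-0.97,-0.55,0.18,1,0,0,0,-0.97,-0.55,0.18,1])

```text
t: 1.3
ee_pos: [442.6, 320.2, 183.6]
orientation: [-0.53, -3.097, 0.001]
ft_force: [-0.3, 0.1, 0.3]
width: 88.0
grasp_force: 0.0
```

arm_command(rows=[0,0,0.24,-0.97,-0.55,0.18,1,0,0,0.24,-0.97,-0.55,0.18,1,0,0,0.24,-0.97,-0.55,0.18,1,0,0,0.24,-0.97,-0.55,0.18,1,0,0,0.24,-0.97,-0.55,0.18,1])

```text
t: 1.8
ee_pos: [499.6, 256.0, 169.8]
orientation: [-1.631, -2.684, -0.001]
ft_force: [0.0, 0.0, 0.4]
width: 88.1
grasp_force: 0.0
```

arm_command(rows=[0,0,0.1,0,0,0,1,0,0,0.1,0,0,0,1,0,0,0.1,0,0,0,1,0,0,0.1,0,0,0,1])

```text
t: 2.2
ee_pos: [499.5, 255.8, 169.8]
orientation: [-2.019, -2.407, -0.001]
ft_force: [0.3, -0.2, 0.5]
width: 87.9
grasp_force: 0.0
```

```bash
python3 - <<'E'
from h import *
go(500.5,254,120,10)
im,d=grab('side','s1')
cv2.imwrite('pics/c1.png',cv2.resize(im[120:230,240:400,::-1],(800,550),interpolation=cv2.INTER_CUBIC))
E
```

```text
t 2.2 pos [499.5 255.8 169.8] w 87.9 turn [ 0.0001 -0.0001  0.0002] shift mm [-1.9  0.7 49.8] scaled [-0.024  0.008  0.623] F [ 0.3 -0.2  0.5] gf 0.0
```

View pics/c1.png

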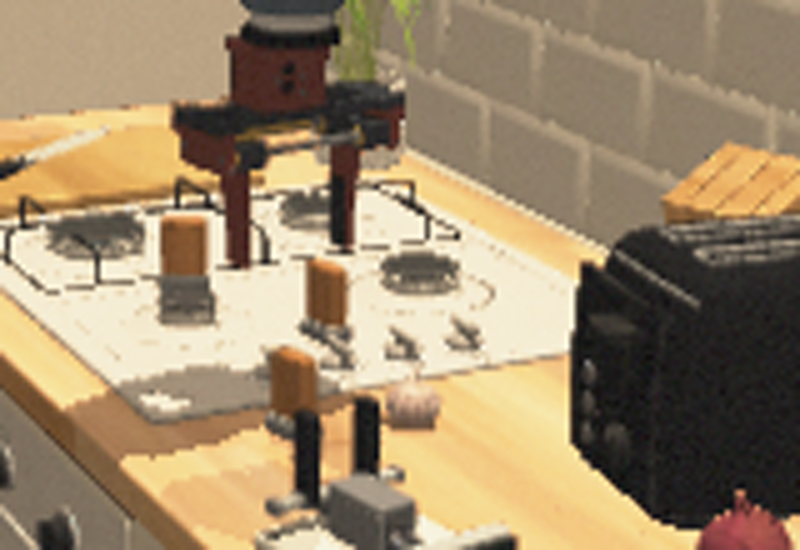

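The crop shows the open hand hanging centred (about 292,260) above the right-most scraper's handle (293,380); the way down is free.

arm_command(rows=[0,0,0,-0.02,0.01,0.5,1,0,0,0,-0.02,0.01,0.95,1,0,0,0,-0.02,0.01,0.95,1])

```text
t: 2.55
ee_pos: [497.8, 252.0, 89.9]
orientation: [-2.019, -2.403, 0.011]
ft_force: [-0.2, -1.2, 0.1]
width: 87.8
grasp_force: 0.0
```

arm_command(rows=[0,0,0,0,0,0.28,1,0,0,0,0,0,0.52,1,0,0,0,0,0,0.52,1])

```text
t: 2.85
ee_pos: [500.1, 253.0, 51.5]
orientation: [-2.021, -2.404, 0.004]
ft_force: [-0.7, -0.8, -0.2]
width: 87.7
grasp_force: 0.0
```

arm_command(rows=[0,0,0,0,0,0,-1,0,0,0,0,0,0,-1,0,0,0,0,0,0,-1,0,0,0,0,0,0,-1,0,0,0,0,0,0,-1])

```text
t: 3.35
ee_pos: [501.1, 253.2, 52.6]
orientation: [2.023, 2.403, 0.001]
ft_force: [0.6, -0.2, -0.5]
width: 51.3
grasp_force: 0.0
```

arm_command(rows=[0,0,0,0,0,0,-1,0,0,0,0,0,0,-1,0,0,0,0,0,0,-1])

```text
t: 3.65
ee_pos: [500.8, 253.1, 52.0]
orientation: [-2.024, -2.403, 0.0]
ft_force: [-0.3, 0.4, -0.9]
width: 27.5
grasp_force: 0.0
```

```bash
python3 - <<'E'
from h import *
go(500.5,254,52,10)
im,d=grab('side','s2')
cv2.imwrite('pics/c2.png',cv2.resize(im[150:230,270:350,::-1],(560,560),interpolation=cv2.INTER_CUBIC))
E
```

```text
t 3.65 pos [500.8 253.1  52. ] w 27.5 turn [-0.      0.     -0.0012] shift mm [ 1.  -0.1  0. ] scaled [ 0.012 -0.001  0.   ] F [-0.3  0.4 -0.9] gf 0.0
```

View pics/c2.png

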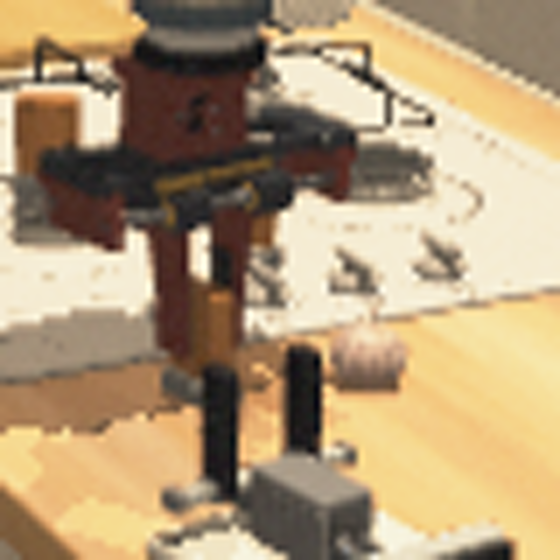

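The picture shows the handle (210,325) between the fingers, with the garlic at (370,355) untouched; the fingers are still closing.

arm_command(rows=[0,0,0,0,0,0,-1,0,0,0,0,0,0,-1,0,0,0,0,0,0,-1,0,0,0,0,0,-0.02,-1])

```text
t: 4.1
ee_pos: [500.5, 252.9, 53.4]
orientation: [-2.024, -2.403, 0.001]
ft_force: [0.2, 0.5, -0.9]
width: 17.8
grasp_force: 30.0
```

arm_command(rows=[0,0,0,0,0,-0.3,-1,0,0,0,0,0,-0.6,-1,0,0,0,0,0,-0.9,-1])

```text
t: 4.4
ee_pos: [500.3, 252.8, 126.2]
orientation: [-2.023, -2.402, 0.002]
ft_force: [0.8, -0.0, -0.4]
width: 17.7
grasp_force: 30.0
```

arm_command(rows=[0,0,0,0,0,-0.4,-1,0,0,0,0,0,-0.7,-1,0,0,0,0,0,-0.7,-1])

```text
t: 4.7
ee_pos: [502.5, 253.9, 184.8]
orientation: [2.022, 2.401, 0.008]
ft_force: [0.0, 0.5, -0.2]
width: 18.0
grasp_force: 30.0
```

```bash
cat >> h.py <<'E'
HO=np.array([461.6,-64.]);HY=8.6
def hw(x,y):
    c,s=np.cos(np.radians(HY)),np.sin(np.radians(HY));return HO+[c*x-s*y,s*x+c*y]
def wh(w):
    c,s=np.cos(np.radians(HY)),np.sin(np.radians(HY));return np.array([[c,s],[-s,c]])@(np.array(w)-HO)
E
python3 - <<'E'
from h import *
R=lambda cu,cv,z: ray('side',240+(cu+.5)/5-.5,160+(cv+.5)/5-.5,z)
for a in((395,370,44),(517,335,44),(385,348,44),(463,412,42)):print(a,wh(R(*a)).round(1))
z=np.load('pics/s0.npz');P=pts('side',z['d']);hsv=cv2.cvtColor(z['im'],cv2.COLOR_RGB2HSV)
# jaw face: points 24<z<40, mid
q=P.reshape(-1,3);q=q[(q[:,2]>22)&(q[:,2]<38)];h=np.array([wh(a[:2]) for a in q]) if len(q)<20000 else (q[:,:2]-HO)@np.array([[np.cos(np.radians(HY)),-np.sin(np.radians(HY))],[np.sin(np.radians(HY)),np.cos(np.radians(HY))]])
m=(abs(h[:,0])<45)&(h[:,1]>-60)&(h[:,1]<25);print('jawface y',m.sum(),np.percentile(h[m,1],[5,25,50,75]))
w=hw(-70,-44);go(w[0],w[1],180,HY)
E
```

```text
(395, 370, 44) [-52.2 -13.6]
(517, 335, 44) [ 49.6 -15.8]
(385, 348, 44) [-37.3  17.7]
(463, 412, 42) [-50.8 -84.3]
jawface y 105 [-20.44487374 -15.98557544 -14.37903754 -12.775248  ]
t 4.7 pos [502.5 253.9 184.8] w 18.0 turn [ 0.0018 -0.0005  0.0066] shift mm [-348.9 -165.3    3.3] scaled [-4.361 -2.066  0.042] F [ 0.   0.5 -0.2] gf 30.0
```

arm_command(rows=[0,0,0.0066,-0.4,-0.2,0,-1,0,0,0.0066,-0.88,-0.41,0,-1,0,0,0.0066,-0.88,-0.41,0,-1])

```text
t: 5.0
ee_pos: [477.4, 174.5, 179.9]
orientation: [-2.05, -2.378, 0.008]
ft_force: [0.7, 0.1, -1.3]
width: 17.9
grasp_force: 30.0
```

arm_command(rows=[0,0,0,-0.45,-0.2,0,-1,0,0,0,-0.88,-0.41,0,-1,0,0,0,-0.88,-0.41,0,-1])

```text
t: 5.3
ee_pos: [456.1, 101.0, 180.3]
orientation: [-2.05, -2.378, 0.006]
ft_force: [-1.3, 0.6, -0.0]
width: 17.4
grasp_force: 30.0
```

arm_command(rows=[0,0,0,-0.45,-0.2,0,-1,0,0,0,-0.88,-0.41,0,-1,0,0,0,-0.88,-0.41,0,-1])

```text
t: 5.6
ee_pos: [435.0, 27.1, 180.7]
orientation: [-2.051, -2.378, 0.003]
ft_force: [-0.6, 0.8, -1.7]
width: 17.9
grasp_force: 30.0
```

arm_command(rows=[0,0,0,-0.45,-0.2,0,-1,0,0,0,-0.88,-0.41,0,-1,0,0,0,-0.88,-0.41,0,-1])

```text
t: 5.9
ee_pos: [414.0, -47.1, 181.1]
orientation: [-2.052, -2.378, 0.001]
ft_force: [0.7, 0.3, -0.6]
width: 18.0
grasp_force: 30.0
```

arm_command(rows=[0,0,0,-0.45,-0.2,0,-1,0,0,0,-0.88,-0.4,0,-1,0,0,0,-0.88,-0.4,0,-1,0,0,0,-0.88,-0.4,0,-1])

```text
t: 6.3
ee_pos: [394.2, -119.4, 181.4]
orientation: [-2.051, -2.38, -0.001]
ft_force: [-0.5, 0.8, -2.1]
width: 18.0
grasp_force: 30.0
```

```bash
python3 - <<'E'
from h import *
w=hw(-70,-47.5);go(w[0],w[1],110,HY)
im,d=grab('side','s3')
P=pts('side',d);o=ctrl.get_obs()['ee_pos']
m=(abs(P[...,0]-o[0])<45)&(abs(P[...,1]-o[1])<45)&(P[...,2]>o[2]-70)&(P[...,2]<o[2]-15);q=P[m]
for a in range(-66,-15,6):
    k=q[abs(q[:,2]-o[2]-a)<3]
    if len(k):print(a,len(k),[ (wh(v[:2])-wh(o[:2])).round(0).tolist() for v in k[::max(1,len(k)//8)]])
cv2.imwrite('pics/c3.png',cv2.resize(im[120:270,240:400,::-1],(640,600),interpolation=cv2.INTER_CUBIC))
E
```

```text
t 6.3 pos [ 394.2 -119.4  181.4] w 18.0 turn [ 0.     -0.0002 -0.0006] shift mm [-2.8  4.9 71.4] scaled [-0.035  0.061  0.892] F [-0.5  0.8 -2.1] gf 30.0
-54 3 [[-12.0, 17.0], [-12.0, -0.0], [-3.0, -18.0]]
-48 19 [[-12.0, 22.0], [-12.0, 11.0], [-13.0, 5.0], [-14.0, -2.0], [8.0, -20.0], [-13.0, -12.0], [-1.0, -22.0], [8.0, -19.0], [-14.0, -18.0], [-10.0, -22.0]]
-42 33 [[-9.0, 26.0], [-16.0, 17.0], [-12.0, 6.0], [5.0, -18.0], [-14.0, -13.0], [1.0, -19.0], [-16.0, -16.0], [-6.0, -22.0], [-7.0, -24.0]]
-36 25 [[-8.0, 22.0], [-11.0, 18.0], [-10.0, 3.0], [-11.0, 2.0], [-14.0, -2.0], [-12.0, -15.0], [7.0, -20.0], [-14.0, -23.0], [-11.0, -19.0]]
-30 23 [[-9.0, 20.0], [-12.0, 7.0], [-12.0, 11.0], [-10.0, 4.0], [-8.0, -4.0], [-7.0, -8.0], [-2.0, -21.0], [-10.0, -11.0], [-10.0, -22.0], [-1.0, -20.0], [-11.0, -18.0], [-5.0, -21.0]]
-24 17 [[-11.0, 19.0], [-11.0, 13.0], [-10.0, 4.0], [-11.0, -7.0], [4.0, -18.0], [-9.0, -15.0], [-7.0, -23.0], [6.0, -17.0], [-8.0, -19.0]]
-18 17 [[15.0, -10.0], [-0.0, -14.0], [5.0, -18.0], [-14.0, -12.0], [-9.0, -16.0], [-4.0, -19.0], [-1.0, -25.0], [-10.0, -22.0], [-1.0, -20.0]]
```

View pics/c3.png

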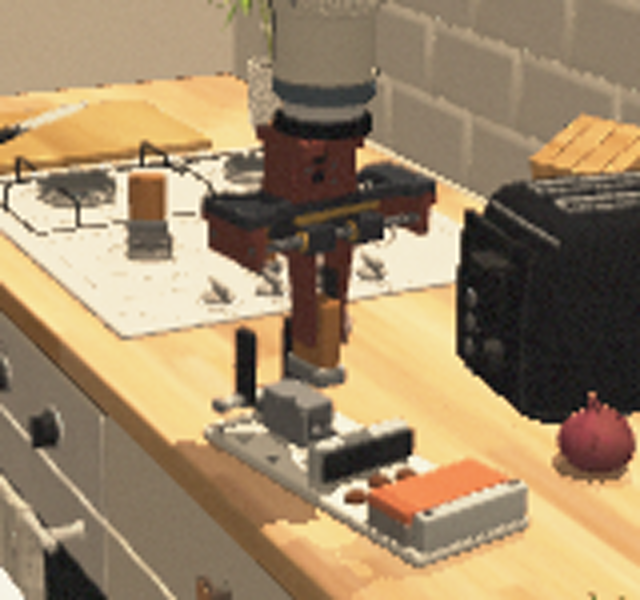

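The picture shows the scraper held square with its foot at (315,368); the gap with the shells at (355–405,485) is open.

arm_command(rows=[0,0,0,-0.035,0.06,0,-1,0,0,0,-0.035,0.06,0.4,-1,0,0,0,-0.035,0.06,0.9,-1,0,0,0,-0.035,0.06,0.9,-1])

```text
t: 6.75
ee_pos: [396.6, -119.9, 106.2]
orientation: [-2.041, -2.378, 0.005]
ft_force: [-0.6, 0.2, -1.1]
width: 17.8
grasp_force: 30.0
```

arm_command(rows=[0,0,0,0,0,0.25,-1,0,0,0,0,0,0.4,-1,0,0,0,0,0,0.4,-1,0,0,0,0,0,0.4,-1])

```text
t: 7.15
ee_pos: [399.7, -121.6, 78.8]
orientation: [2.047, 2.382, 0.001]
ft_force: [-0.1, -1.0, -0.8]
width: 17.7
grasp_force: 30.0
```

```bash
python3 - <<'E'
from h import *
w=hw(-70,-47.5);go(w[0],w[1],66.5,HY)
im,d=grab('side','s4')
cv2.imwrite('pics/c4.png',cv2.resize(im[170:270,290:390,::-1],(600,600),interpolation=cv2.INTER_CUBIC))
E
```

```text
t 7.15 pos [ 399.7 -121.6   78.8] w 17.7 turn [0.0003 0.0001 0.0003] shift mm [ 0.2 -0.2 12.3] scaled [ 0.003 -0.003  0.153] F [-0.1 -1.  -0.8] gf 30.0
```

View pics/c4.png

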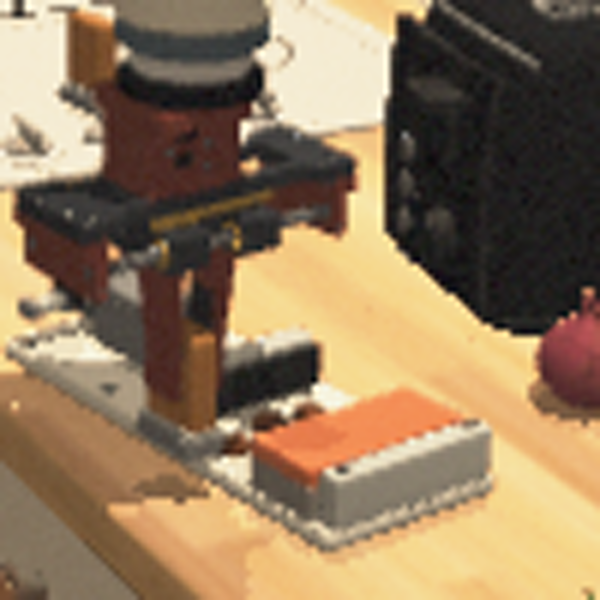

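The picture shows the scraper foot (175,430) just outside the left shell (237,440), between jaw and stone, and clear of both.

arm_command(rows=[0,0,0,0,0,0.08,-1,0,0,0,0,0,0.16,-1,0,0,0,0,0,0.16,-1])

```text
t: 7.5
ee_pos: [398.4, -121.7, 64.4]
orientation: [-2.048, -2.381, 0.001]
ft_force: [0.1, -0.4, -0.6]
width: 17.4
grasp_force: 30.0
```

arm_command(rows=[0,0,0,0,0.1,0,-1,0,0,0,0,0.2,0,-1,0,0,0,0,0.3,0,-1,0,0,0,0,0.4,0,-1,0,0,0,0,0.5,0,-1])

```text
t: 8.0
ee_pos: [439.2, -115.8, 64.9]
orientation: [2.048, 2.382, 0.0]
ft_force: [-0.9, 0.4, -1.7]
width: 17.7
grasp_force: 30.0
```

arm_command(rows=[0,0,0,0,0.1,0,-1,0,0,0,0,0.2,0,-1,0,0,0,0,0.3,0,-1,0,0,0,0,0.4,0,-1,0,0,0,0,0.5,0,-1])

```text
t: 8.5
ee_pos: [478.5, -109.8, 64.9]
orientation: [-2.049, -2.382, 0.0]
ft_force: [-0.4, -0.1, -1.1]
width: 17.9
grasp_force: 30.0
```

arm_command(rows=[0,0,0,0,0.1,0,-1,0,0,0,0,0.2,0,-1,0,0,0,0,0.3,0,-1,0,0,0,0,0.4,0,-1,0,0,0,0,0.5,0,-1])

```text
t: 9.0
ee_pos: [518.1, -103.8, 64.9]
orientation: [-2.049, -2.382, 0.0]
ft_force: [0.5, -0.7, -1.3]
width: 17.7
grasp_force: 30.0
```

```bash
python3 - <<'E'
from h import *
w=hw(62,-47.5);go(w[0],w[1],66.5,HY)
im,d=grab('side','s5')
cv2.imwrite('pics/c5.png',cv2.resize(im[170:270,300:400,::-1],(600,600),interpolation=cv2.INTER_CUBIC))
E
```

```text
t 9.0 pos [ 518.1 -103.8   64.9] w 17.7 turn [-0. -0.  0.] shift mm [ 0.3 12.1 -1.6] scaled [ 0.004  0.151 -0.02 ] F [ 0.5 -0.7 -1.3] gf 30.0
```

View pics/c5.png

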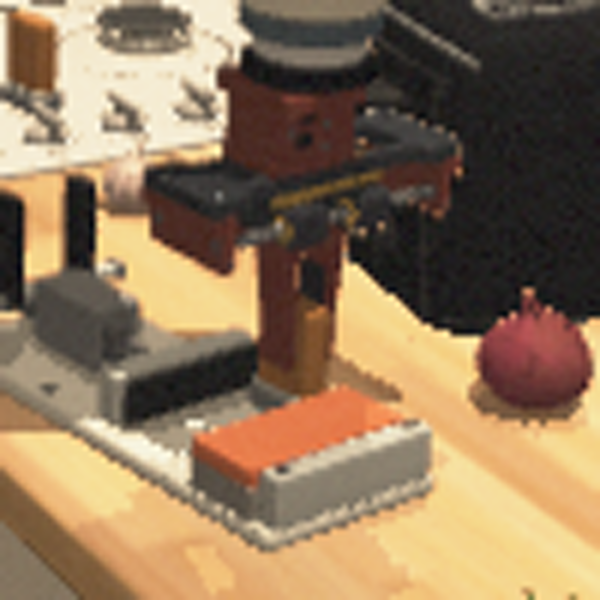

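The picture shows an empty bed; the scraper (300,385) is at the far edge, hiding the shells behind it, and the onion and toaster are clear.

arm_command(rows=[0,0,0,0,0.08,0,-1,0,0,0,0,0.16,0,-1,0,0,0,0,0.24,0,-1,0,0,0,0,0.24,0,-1,0,0,0,0,0.24,0,-1])

```text
t: 9.55
ee_pos: [536.4, -101.0, 64.8]
orientation: [-2.048, -2.382, 0.0]
ft_force: [-1.0, -0.2, -1.1]
width: 18.0
grasp_force: 30.0
```

arm_command(rows=[0,0,0,0,0,-0.4,-1,0,0,0,0,-0.4,-0.8,-1,0,0,0,0,-0.8,-1,-1,0,0,0,0,-0.8,-1,-1,0,0,0,0,-0.8,-1,-1])

```text
t: 10.05
ee_pos: [473.1, -110.8, 145.4]
orientation: [2.049, 2.38, 0.001]
ft_force: [-0.2, -0.5, -1.1]
width: 18.1
grasp_force: 30.0
```

```bash
python3 - <<'E'
from h import *
go(495,180,185,10)
im,d=grab('side','s6')
cv2.imwrite('pics/c6.png',cv2.resize(im[190:270,310:410,::-1],(750,600),interpolation=cv2.INTER_CUBIC))
E
```

```text
t 10.05 pos [ 473.1 -110.8  145.4] w 18.1 turn [ 0.0004  0.0002 -0.008 ] shift mm [284.3  64.9 -39.7] scaled [ 3.554  0.812 -0.496] F [-0.2 -0.5 -1.1] gf 30.0
```

View pics/c6.png

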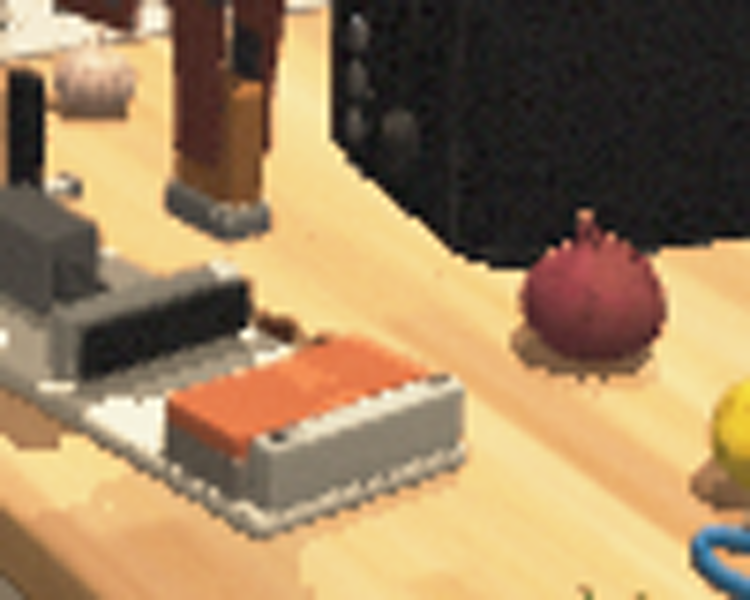

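The bed is empty. Shell tops peek out behind the far edge at (278,325) and (318,340), so I'll check their heights before placing the scraper.

```bash
python3 - <<'E'
from h import *
z=np.load('pics/s6.npz');im=z['im'].astype(int);P=pts('side',z['d'])
for v in range(229,238):
  for u in range(342,358):
    r=im[v,u]
    if r.sum()<330: print(u,v,r,P[v,u].round(0),wh(P[v,u,:2]).round(0))
E
```

```text
342 229 [35 39 37] [507. -76.  38.] [ 43. -18.]
342 230 [36 34 32] [512. -68.  30.] [ 49. -12.]
343 230 [117  89  66] [546. -20.   3.] [90. 31.]
342 231 [33 33 34] [510. -72.  28.] [ 46. -16.]
343 231 [94 74 55] [545. -22.  -0.] [89. 29.]
342 232 [37 37 37] [509. -74.  25.] [ 45. -17.]
343 232 [125  99  70] [540. -30.   0.] [83. 22.]
344 232 [131  94  65] [533. -47.   9.] [74.  6.]
345 232 [105  71  47] [534. -52.  11.] [74.  1.]
342 233 [36 33 32] [512. -69.  19.] [ 49. -13.]
344 233 [104  77  58] [529. -54.   9.] [68. -1.]
345 233 [78 47 29] [532. -56.   9.] [71. -3.]
346 233 [80 46 36] [535. -58.   9.] [74. -5.]
347 233 [84 54 40] [539. -58.   9.] [77. -6.]
348 233 [93 60 37] [540. -63.  10.] [ 78. -11.]
345 234 [121  98  77] [524. -70.  13.] [ 61. -15.]
346 234 [74 45 34] [532. -63.   9.] [ 70. -10.]
347 234 [73 44 29] [534. -66.   9.] [ 72. -13.]
348 234 [69 44 31] [540. -64.   7.] [ 78. -11.]
349 234 [140 100  65] [550. -55.   1.] [89. -4.]
347 235 [114  93  76] [539. -60.   2.] [77. -7.]
348 235 [90 63 48] [544. -57.  -0.] [83. -6.]
352 235 [114  76  50] [544. -83.  11.] [ 79. -31.]
```

Heights of 9–11 mm beyond the edge mean the shells lie on the worktop. Next I put the scraper down.

arm_command(rows=[0,0,-0.008,0,0,-0.45,-1,0,0,-0.008,0.5,0.1,-0.5,-1,0,0,-0.008,0.89,0.2,-0.5,-1,0,0,-0.008,0.89,0.2,-0.5,-1])

```text
t: 10.5
ee_pos: [479.4, -35.1, 184.5]
orientation: [-2.015, -2.41, -0.001]
ft_force: [0.6, -0.0, -1.6]
width: 18.4
grasp_force: 30.0
```

arm_command(rows=[0,0,0,0.5,0.1,0,-1,0,0,0,0.89,0.2,0,-1,0,0,0,0.89,0.2,0,-1])

```text
t: 10.8
ee_pos: [482.5, 37.5, 184.1]
orientation: [-2.014, -2.41, -0.0]
ft_force: [0.2, -0.5, -1.3]
width: 17.9
grasp_force: 30.0
```

arm_command(rows=[0,0,0,0.5,0.1,0,-1,0,0,0,0.89,0.2,0,-1,0,0,0,0.89,0.2,0,-1])

```text
t: 11.1
ee_pos: [486.0, 110.1, 184.3]
orientation: [-2.015, -2.41, -0.001]
ft_force: [0.6, -0.4, -2.6]
width: 18.0
grasp_force: 30.0
```

arm_command(rows=[0,0,0,0.5,0.1,0,-1,0,0,0,0.89,0.2,0,-1,0,0,0,0.89,0.2,0,-1])

```text
t: 11.4
ee_pos: [489.4, 182.7, 184.4]
orientation: [2.015, 2.41, 0.001]
ft_force: [0.2, -0.9, -0.9]
width: 17.9
grasp_force: 30.0
```

arm_command(rows=[0,0,0,0,0,0.5,-1,0,0,0,0,0,1,-1,0,0,0,0,0,1,-1,0,0,0,0,0,1,-1])

```text
t: 11.8
ee_pos: [488.2, 179.6, 104.5]
orientation: [-2.019, -2.406, 0.004]
ft_force: [-0.0, 0.7, -0.4]
width: 17.7
grasp_force: 30.0
```

```bash
python3 - <<'E'
from h import *
go(495,180,54,10)
E
```

```text
t 11.8 pos [488.2 179.6 104.5] w 17.7 turn [-0.0008  0.0002 -0.    ] shift mm [-0.8  6.9 50.5] scaled [-0.01   0.086  0.632] F [-0.   0.7 -0.4] gf 30.0
```

arm_command(rows=[0,0,0,0,0,0.3,-1,0,0,0,0,0,0.55,-1,0,0,0,0,0,0.645,-1,0,0,0,0,0,0.645,-1,0,0,0,0,0,0.645,-1])

```text
t: 12.3
ee_pos: [489.4, 181.0, 54.7]
orientation: [2.018, 2.406, 0.003]
ft_force: [-0.1, 0.0, -2.0]
width: 17.9
grasp_force: 30.0
```

arm_command(rows=[0,0,0,0,0,0,1,0,0,0,0,0,0,1,0,0,0,0,0,0,1,0,0,0,0,0,0,1,0,0,0,0,0,0,1])

```text
t: 12.8
ee_pos: [488.4, 180.9, 53.4]
orientation: [2.018, 2.407, 0.0]
ft_force: [-0.6, 1.1, 0.2]
width: 54.2
grasp_force: 0.0
```

arm_command(rows=[0,0,0,0,0,0,1,0,0,0,0,0,0,1,0,0,0,0,0,0,1,0,0,0,0,0,0,1,0,0,0,0,0,0,1])

```text
t: 13.3
ee_pos: [488.4, 180.9, 53.2]
orientation: [-2.018, -2.407, 0.0]
ft_force: [-0.3, -0.6, 0.5]
width: 87.1
grasp_force: 0.0
```

arm_command(rows=[0,0,0,0,0,-0.5,1,0,0,0,0,0,-1,1,0,0,0,0,0,-1,1])

```text
t: 13.6
ee_pos: [491.3, 181.9, 137.6]
orientation: [2.016, 2.404, 0.011]
ft_force: [0.4, 0.3, -0.0]
width: 87.8
grasp_force: 0.0
```

arm_command(rows=[0,0,0,0,0,-0.4,1,0,0,0,0,0,-0.6,1,0,0,0,0,0,-0.6,1])

```text
t: 13.9
ee_pos: [489.5, 181.3, 182.7]
orientation: [2.017, 2.406, 0.005]
ft_force: [0.4, 0.3, -0.2]
width: 87.6
grasp_force: 0.0
```

```bash
python3 - <<'E'
from h import *
im,d=grab('side','s7');P=pts('side',d)
q=P[(abs(P[...,0]-495)<40)&(abs(P[...,1]-180)<45)&(P[...,2]>3)&(P[...,2]<100)]
print('scraper',len(q),q.min(0),q.max(0),q.mean(0))
# grips: dark pixels above z 60
g=(im.max(2)<70)&(P[...,2]>60)&(P[...,2]<108)&(abs(P[...,0]-445)<60)&(abs(P[...,1]-65)<40)
n,l,s,c=cv2.connectedComponentsWithStats(g.astype(np.uint8))
for i in range(1,n):
    if s[i,4]>5:
        q=P[l==i];print(s[i],q.mean(0).round(1),q.min(0).round(),q.max(0).round(),wh(q.mean(0)[:2]).round(1))
print(hw(0,130));w=hw(0,130);go(w[0],w[1],170,HY)
E
```

```text
scraper 117 [458.11820777 145.69806191   3.27118991] [506.50174675 203.86621713  72.79603526] [484.86217915 170.7031151   43.67068594]
[311 200   5  11  53] [467.3  63.6  81.7] [461.  53.  61.] [476.  79. 105.] [ 24.7 125.3]
[299 202   5  13  59] [415.9  54.9  82.9] [409.  44.  60.] [424.  70. 104.] [-27.4 124.4]
[442.16040535  64.53832954]
t 13.95 pos [488.7 181.  181.4] w 87.6 turn [ 0.0005 -0.0001  0.008 ] shift mm [-106.5  -66.1   11.3] scaled [-1.332 -0.826  0.141] F [-0.3  0.4 -0.6] gf 0.0
```

arm_command(rows=[0,0,0.008,-0.4,-0.25,0.1,1,0,0,0.008,-0.66,-0.4,0.1,1,0,0,0.008,-0.66,-0.4,0.1,1])

```text
t: 14.25
ee_pos: [463.5, 121.2, 171.2]
orientation: [-2.049, -2.378, 0.006]
ft_force: [-0.0, 0.2, 1.1]
width: 87.6
grasp_force: 0.0
```

arm_command(rows=[0,0,0,-0.4,-0.25,0,1,0,0,0,-0.66,-0.4,0,1,0,0,0,-0.66,-0.4,0,1,0,0,0,-0.66,-0.4,0,1])

```text
t: 14.65
ee_pos: [442.8, 66.7, 172.9]
orientation: [-2.05, -2.38, -0.0]
ft_force: [0.3, -0.2, -0.1]
width: 88.0
grasp_force: 0.0
```

```bash
python3 - <<'E'
from h import *
go(443.5,65,80,HY)
im,d=grab('side','s8')
cv2.imwrite('pics/c8.png',cv2.resize(im[150:250,270:370,::-1],(600,600),interpolation=cv2.INTER_CUBIC))
E
```

```text
t 14.65 pos [442.8  66.7 172.9] w 88.0 turn [-0.     -0.0001 -0.0004] shift mm [-1.9  0.4 92.9] scaled [-0.023  0.005  1.161] F [ 0.3 -0.2 -0.1] gf 0.0
```

View pics/c8.png

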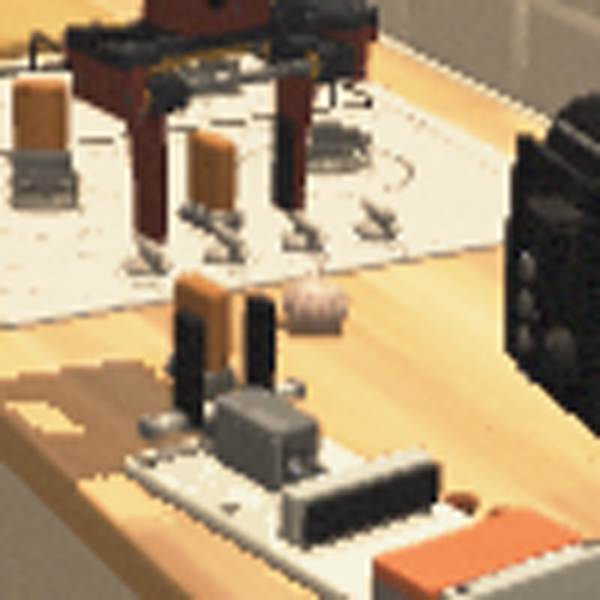

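The picture shows the scraper standing upright and let go at (205,330). The hand is centred over the grips at (188,370) and (260,345), so I descend and do the first squeeze.

arm_command(rows=[0,0,0,-0.02,0,0.4,1,0,0,0,-0.02,0,0.7,1,0,0,0,-0.02,0,0.9,1,0,0,0,-0.02,0,0.9,1])

```text
t: 15.1
ee_pos: [441.8, 65.6, 99.3]
orientation: [-2.046, -2.381, 0.004]
ft_force: [-0.0, -0.3, -1.2]
width: 87.8
grasp_force: 0.0
```

arm_command(rows=[0,0,0,0,0,0.2,1,0,0,0,0,0,0.25,1,0,0,0,0,0,0.25,1])

```text
t: 15.4
ee_pos: [442.8, 65.2, 81.3]
orientation: [-2.048, -2.382, 0.0]
ft_force: [-0.5, -0.6, 0.3]
width: 87.6
grasp_force: 0.0
```

arm_command(rows=[0,0,0,0,0,0,0.2,0,0,0,0,0,0,0.2,0,0,0,0,0,0,0.2,0,0,0,0,0,0,0.2,0,0,0,0,0,0,0.2])

```text
t: 15.9
ee_pos: [443.1, 64.8, 81.8]
orientation: [2.048, 2.381, 0.002]
ft_force: [-0.0, 0.6, 5.7]
width: 53.7
grasp_force: 8.7
```

```bash
python3 - <<'E'
from h import *
go(443.5,65,80,HY)
E
```

```text
t 15.9 pos [443.1  64.8  81.8] w 53.7 turn [ 0.0004  0.     -0.    ] shift mm [0.1 0.4 1.8] scaled [0.002 0.005 0.023] F [-0.   0.6  5.7] gf 8.7
```

arm_command(rows=[0,0,0,0,0,0,-0.2,0,0,0,0,0,0,-0.2,0,0,0,0,0,0,-0.2,0,0,0,0,0,0,-0.2])

```text
t: 16.3
ee_pos: [443.2, 64.8, 81.9]
orientation: [2.048, 2.381, 0.002]
ft_force: [-0.8, 0.1, 6.7]
width: 36.6
grasp_force: 29.9
```

arm_command(rows=[0,0,0,0,0,0,0.65,0,0,0,0,0,0,0.65,0,0,0,0,0,0,0.65,0,0,0,0,0,0,0.65,0,0,0,0,0,0,0.65])

```text
t: 16.8
ee_pos: [442.2, 64.7, 81.1]
orientation: [-2.048, -2.381, 0.001]
ft_force: [0.2, 0.3, 0.9]
width: 71.1
grasp_force: 0.0
```

arm_command(rows=[0,0,0,0,0,0,0.65,0,0,0,0,0,0,0.65])

```text
t: 17.0
ee_pos: [442.3, 64.7, 81.1]
orientation: [-2.048, -2.381, 0.001]
ft_force: [0.1, 0.9, -0.3]
width: 72.3
grasp_force: 0.0
```

arm_command(rows=[0,0,0,0,0,0,0.2,0,0,0,0,0,0,0.2,0,0,0,0,0,0,0,0,0,0,0,0,0,-0.1,0,0,0,0,0,0,-0.2])

```text
t: 17.5
ee_pos: [442.5, 64.7, 81.2]
orientation: [-2.049, -2.382, 0.0]
ft_force: [-0.6, 0.8, -0.0]
width: 37.3
grasp_force: 22.1
```

arm_command(rows=[0,0,0,0,0,0,-0.2,0,0,0,0,0,0,-0.2])

```text
t: 17.7
ee_pos: [442.4, 64.7, 81.2]
orientation: [-2.048, -2.382, 0.0]
ft_force: [0.4, 1.4, -0.9]
width: 37.0
grasp_force: 29.9
```

arm_command(rows=[0,0,0,0,0,0,0.65,0,0,0,0,0,0,0.65,0,0,0,0,0,0,0.65,0,0,0,0,0,0,0.65,0,0,0,0,0,0,0.65])

```text
t: 18.2
ee_pos: [442.6, 64.7, 81.3]
orientation: [2.049, 2.382, 0.0]
ft_force: [-1.1, 0.0, 0.8]
width: 71.6
grasp_force: 0.0
```

arm_command(rows=[0,0,0,0,0,0,0.65,0,0,0,0,0,0,0.65])

```text
t: 18.4
ee_pos: [442.6, 64.7, 81.3]
orientation: [2.049, 2.382, 0.0]
ft_force: [0.8, -0.2, 0.0]
width: 72.5
grasp_force: 0.0
```

```bash
python3 - <<'E'
from h import *
im,d=grab('side','s9');P=pts('side',d)
go(443.5,65,80,HY)
q=P.reshape(-1,3);q=q[(q[:,2]>24)&(q[:,2]<40)]
c,s=np.cos(np.radians(HY)),np.sin(np.radians(HY));h=(q[:,:2]-HO)@np.array([[c,-s],[s,c]])
m=(abs(h[:,0])<45)&(h[:,1]>-80)&(h[:,1]<0);print('jawface y',m.sum(),np.percentile(h[m,1],[5,25,50,75]))
cv2.imwrite('pics/c9.png',cv2.resize(im[170:270,290:390,::-1],(600,600),interpolation=cv2.INTER_CUBIC))
E
```

```text
t 18.45 pos [442.5  64.7  81.3] w 72.6 turn [0. 0. 0.] shift mm [0.1 1.  1.3] scaled [0.002 0.012 0.016] F [-0.1 -0.8  0.5] gf 0.0
jawface y 94 [-64.17001376 -61.47839001 -59.85206288 -56.65559696]
```

View pics/c9.png

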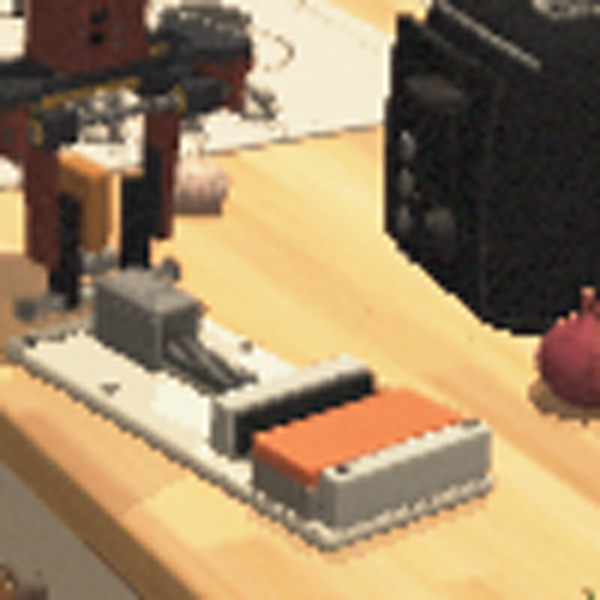

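The picture shows the jaw face (235,430) with about 22 mm of gap left before the stone (255,450). For the third stroke I close fast to 50 mm and then slowly.

arm_command(rows=[0,0,0,0,0,0,0.4,0,0,0,0,0,0,0.3,0,0,0,0,0,0,0.2,0,0,0,0,0,0,0.14,0,0,0,0,0,0,0.14])

```text
t: 18.95
ee_pos: [442.6, 64.7, 81.3]
orientation: [2.049, 2.382, 0.0]
ft_force: [-0.1, 0.2, 1.4]
width: 50.3
grasp_force: 8.8
```

arm_command(rows=[0,0,0,0,0,0,0.12,0,0,0,0,0,0,0.1,0,0,0,0,0,0,0.08,0,0,0,0,0,0,0.06,0,0,0,0,0,0,0.06])

```text
t: 19.45
ee_pos: [442.6, 64.7, 81.3]
orientation: [2.049, 2.382, 0.0]
ft_force: [-0.2, 1.3, 0.8]
width: 46.9
grasp_force: 9.2
```

arm_command(rows=[0,0,0,0,0,0,0.05,0,0,0,0,0,0,0.04,0,0,0,0,0,0,0.03,0,0,0,0,0,0,0.02,0,0,0,0,0,0,0.02])

```text
t: 19.95
ee_pos: [442.6, 64.7, 81.3]
orientation: [2.049, 2.382, 0.0]
ft_force: [0.8, 0.9, 0.9]
width: 45.1
grasp_force: 9.4
```

arm_command(rows=[0,0,0,0,0,0,0.01,0,0,0,0,0,0,0,0,0,0,0,0,0,-0.01,0,0,0,0,0,0,-0.02,0,0,0,0,0,0,-0.02])

```text
t: 20.45
ee_pos: [442.6, 64.7, 81.3]
orientation: [2.049, 2.382, 0.0]
ft_force: [-0.0, 0.3, 2.2]
width: 43.1
grasp_force: 9.5
```

arm_command(rows=[0,0,0,0,0,0,-0.03,0,0,0,0,0,0,-0.04,0,0,0,0,0,0,-0.05,0,0,0,0,0,0,-0.05])

```text
t: 20.85
ee_pos: [442.6, 64.7, 81.3]
orientation: [2.049, 2.382, 0.0]
ft_force: [0.1, -0.2, 1.7]
width: 41.7
grasp_force: 9.7
```

arm_command(rows=[0,0,0,0,0,0,-0.06,0,0,0,0,0,0,-0.07,0,0,0,0,0,0,-0.08,0,0,0,0,0,0,-0.08])

```text
t: 21.25
ee_pos: [442.6, 64.7, 81.3]
orientation: [2.049, 2.382, 0.0]
ft_force: [0.6, -0.0, 2.9]
width: 40.4
grasp_force: 9.8
```

arm_command(rows=[0,0,0,0,0,0,-0.09,0,0,0,0,0,0,-0.1,0,0,0,0,0,0,-0.11,0,0,0,0,0,0,-0.11])

```text
t: 21.65
ee_pos: [442.6, 64.7, 81.3]
orientation: [2.049, 2.382, 0.0]
ft_force: [-0.5, 0.2, 2.0]
width: 39.3
grasp_force: 12.4
```

The jaw touches near the end of this stroke, so I release and squeeze once more for a clear margin from home.

arm_command(rows=[0,0,0,0,0,0,0.65,0,0,0,0,0,0,0.65,0,0,0,0,0,0,0.65,0,0,0,0,0,0,0.65,0,0,0,0,0,0,0.65])

```text
t: 22.15
ee_pos: [442.3, 64.7, 81.1]
orientation: [-2.048, -2.381, 0.001]
ft_force: [-0.1, -0.0, -0.7]
width: 71.8
grasp_force: 0.0
```

arm_command(rows=[0,0,0,0,0,0,0.6,0,0,0,0,0,0,0.55,0,0,0,0,0,0,0.5,0,0,0,0,0,0,0.47,0,0,0,0,0,0,0.47])

```text
t: 22.65
ee_pos: [442.6, 64.7, 81.3]
orientation: [2.048, 2.382, 0.0]
ft_force: [1.1, 0.1, -0.0]
width: 64.4
grasp_force: 0.2
```

arm_command(rows=[0,0,0,0,0,0,0.46,0,0,0,0,0,0,0.45,0,0,0,0,0,0,0.44,0,0,0,0,0,0,0.43,0,0,0,0,0,0,0.43])

```text
t: 23.15
ee_pos: [442.6, 64.7, 81.3]
orientation: [2.049, 2.382, 0.0]
ft_force: [1.5, -0.1, -0.1]
width: 63.1
grasp_force: 3.8
```

arm_command(rows=[0,0,0,0,0,0,0.42,0,0,0,0,0,0,0.41,0,0,0,0,0,0,0.4,0,0,0,0,0,0,0.4])

```text
t: 23.55
ee_pos: [442.5, 64.7, 81.3]
orientation: [2.049, 2.382, -0.0]
ft_force: [-0.1, -0.1, 0.5]
width: 61.5
grasp_force: 3.9
```

arm_command(rows=[0,0,0,0,0,0,0.39,0,0,0,0,0,0,0.38,0,0,0,0,0,0,0.38])

```text
t: 23.85
ee_pos: [442.6, 64.7, 81.3]
orientation: [2.049, 2.382, 0.0]
ft_force: [0.3, 0.8, 0.7]
width: 60.8
grasp_force: 3.4
```

arm_command(rows=[0,0,0,0,0,0,0.37,0,0,0,0,0,0,0.36,0,0,0,0,0,0,0.35,0,0,0,0,0,0,0.34,0,0,0,0,0,0,0.34])

```text
t: 24.35
ee_pos: [442.6, 64.8, 81.3]
orientation: [2.049, 2.382, 0.0]
ft_force: [-0.1, -0.0, 1.4]
width: 59.0
grasp_force: 4.0
```

arm_command(rows=[0,0,0,0,0,0,0.33,0,0,0,0,0,0,0.32,0,0,0,0,0,0,0.31,0,0,0,0,0,0,0.31])

```text
t: 24.75
ee_pos: [442.6, 64.7, 81.3]
orientation: [2.049, 2.382, 0.0]
ft_force: [0.6, -0.4, 2.0]
width: 57.5
grasp_force: 4.1
```

arm_command(rows=[0,0,0,0,0,0,0.3,0,0,0,0,0,0,0.29,0,0,0,0,0,0,0.28,0,0,0,0,0,0,0.28])

```text
t: 25.15
ee_pos: [442.6, 64.7, 81.3]
orientation: [2.048, 2.382, -0.0]
ft_force: [0.2, -0.0, 2.1]
width: 56.4
grasp_force: 8.4
```

arm_command(rows=[0,0,0,0,0,0,0.27,0,0,0,0,0,0,0.26,0,0,0,0,0,0,0.26])

```text
t: 25.45
ee_pos: [442.6, 64.8, 81.3]
orientation: [2.049, 2.382, 0.0]
ft_force: [0.1, -0.3, 2.5]
width: 55.5
grasp_force: 10.5
```

Now engaged and pressing; I go on in small steps towards 20 N.

arm_command(rows=[0,0,0,0,0,0,0.25,0,0,0,0,0,0,0.24,0,0,0,0,0,0,0.24,0,0,0,0,0,0,0.24])

```text
t: 25.85
ee_pos: [442.5, 64.7, 81.3]
orientation: [-2.049, -2.382, 0.0]
ft_force: [1.0, 0.5, 2.6]
width: 54.9
grasp_force: 11.5
```

arm_command(rows=[0,0,0,0,0,0,0.23,0,0,0,0,0,0,0.22,0,0,0,0,0,0,0.22,0,0,0,0,0,0,0.22])

```text
t: 26.25
ee_pos: [442.5, 64.8, 81.3]
orientation: [-2.049, -2.382, -0.0]
ft_force: [0.6, 1.3, 1.7]
width: 54.1
grasp_force: 13.7
```

arm_command(rows=[0,0,0,0,0,0,0.21,0,0,0,0,0,0,0.2,0,0,0,0,0,0,0.19,0,0,0,0,0,0,0.19,0,0,0,0,0,0,0.19])

```text
t: 26.75
ee_pos: [442.6, 64.7, 81.3]
orientation: [-2.049, -2.382, -0.0]
ft_force: [-0.3, 0.5, 2.2]
width: 52.8
grasp_force: 17.0
```

arm_command(rows=[0,0,0,0,0,0,0.18,0,0,0,0,0,0,0.17,0,0,0,0,0,0,0.17,0,0,0,0,0,0,0.17,0,0,0,0,0,0,0.17])

```text
t: 27.25
ee_pos: [442.5, 64.8, 81.3]
orientation: [-2.049, -2.382, -0.0]
ft_force: [-0.8, 1.2, 3.0]
width: 51.9
grasp_force: 19.2
```

arm_command(rows=[0,0,0,0,0,0,0.165,0,0,0,0,0,0,0.165,0,0,0,0,0,0,0.165,0,0,0,0,0,0,0.165,0,0,0,0,0,0,0.165])

```text
t: 27.75
ee_pos: [442.5, 64.8, 81.3]
orientation: [-2.049, -2.382, -0.0]
ft_force: [-0.9, 1.4, 4.3]
width: 51.6
grasp_force: 19.8
```

```bash
python3 - <<'E'
from h import *
im,d=grab('side','s10')
o=ctrl.get_obs();print(o['t'],o['width'],o['grasp_force'])
P=pts('side',d);m=(abs(P[...,0]-475)<60)&(abs(P[...,1]+171)<20)&(P[...,2]>38)&(P[...,2]<48);print('stone top',P[m].mean(0))
print(ctrl.close_job())
E
```

```text
27.8 51.740133723520614 19.75412428379059
stone top [ 475.48619751 -171.43214928   42.13157726]
the job is handed in; nothing more can be done
None
```

I handed the job in at 27.8 s and got no verdict back: the shells are wiped off the bed (two seen on the worktop, the third hidden from the camera), the scraper stands let go beside the holder, and the grips are held at 19.8 N, which should press the stone with about 12 N.

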